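# Take a filter flask off vacuum at the bench manifold

### The arm

A 6-joint arm with a two-finger parallel gripper is mounted at the origin on the work surface. World frame = base frame: x ahead of the robot, y to its left, z up, the work surface at z = 0. Lengths are in m, angles in rad, forces in N, time in s.
With the tool pointing down it reaches from about 0.3 to 0.875 m from the base axis. Payload 6.4 kg.
Tool frame: the origin (TCP) lies on the mounting face of the last link; the fingertips stand 173 mm ahead of it and the grasp point (between the pads) lies 155 mm ahead of it (ctrl.tip_reach is the distance from the TCP to the fingertips, in m); z points along the fingers, y is the line along which they close (so a half turn about z gives the same grasp; the last joint's range is limited). The gripper opens to 85 mm and grips with 20 to 120 N. Pads are 22 mm wide; open, the fingers measure 114 mm over their backs; the gripper's body (76 mm by 85 mm) begins 54 mm behind the grasp point. The pads swing forward as they close: fully open they stand 13 mm farther back than shut.
Start: joints at [0.934, 0.181, 1.607, -0, 1.354, -0.206], TCP at [0.24, 0.522, 0.405] pointing down, gripper open.
Joint ranges: [-2.99, 2.99], [-0.89, 2.07], [0.3, 2.58], [-1.14, 4.28], [0, 2.63], [-3.12, 3.12]. Speed limits (rad/s): [2.57, 2.57, 3.01, 3.14, 3.14, 3.14].

### API

Orientations are given as a unit quaternion [w, x, y, z].
In Python, from bench import ctrl gives the robot as it stands.
- The arm moves only by the shell command python3 -m pendant 'ROWS'. ROWS is JSON, a list that holds one entry, the list of rows, each a list of 7 numbers: the opening, from 0 (shut) to 1 (fully open), then the shift along the tool's x, y, z in mm, then the turn, a rotation vector about the tool's x, y, z in rad. A call has 1 to 5 rows; each row is the pose to reach, as a shift and turn from the pose commanded when the call began, along the tool's axes at that moment; what a row does not reach only later rows make up. A row lasts 1/12 s, in which the tool goes at most 41.7 mm and 7.16 degrees, less where a joint would pass 70% of its speed; a pose out of reach is approached as far as the arm can. A call with a gripper value outside its range is refused whole. The fingers move at their own pace and stop on an object; the grip force is fixed at half the most. Time passes only in rows, so rows that repeat a pose let the fingers close. It gives the time, the measured TCP pose, the force, the opening and the grip force at its end, in the units of the state.
- ctrl.get_obs(): the state, without advancing time (a new reading comes with each control period).
- ctrl.camera(name): name is "scene" or "top" or "wrist"; returns the picture (400x640x3 uint8, red, green, blue); there is no depth.
- ctrl.camera_params(name): a dict with "mtx" (3x3 intrinsics, pixels), "world_from_camera" (4x4, takes a point from camera to world coordinates); the wrist camera has in their place "tool_from_camera" (4x4, takes a point from camera to tool coordinates, whose origin is the TCP and whose axes are the flange's). Camera axes: x right, y down, z forward; pixel columns grow to the right and rows downward; lengths in m; the calibration is good to about 2 mm. The wrist camera is an equidistant fisheye: a pixel r from the principal point sees the ray r / f radians off the axis. A picture is of the moment at which its call begins: read the wrist's pose just before it. camera_params takes no time and is no camera call.
- ctrl.hand_in(): hands the job in; it is judged then, once.
Trained networks look in the newest picture that a camera, given by its name, has taken for a name from the list of things; names that differ only in an ending like _2 or _b are one class to them, and where a whole thing is asked for, a point or a joint stands for the part that bears it (a point fixed in the world has none). Each returns a list of dicts, best first, with "confidence" (0 to 1); they miss things now and then, are a little off and sometimes report something else, mostly with a low value. They report only what shows in the picture. A call takes as long as a camera call. They do not tell look-alikes from the thing itself.
- ctrl.boxes_of(camera, name): "point" ([column, row] as shares, 0 to 1, of the picture: columns of its width, rows of its height, amid what is visible of it).
The state is a dict: "time_s": time; "q": joint angles; "dq": joint speeds; "joint_efforts": joint torques, N m; "eef_pos": TCP position; "eef_rot": TCP orientation; "wrist_force": force on the tool from outside, world axes, zero at the start; "torque": the same for the moment, N m; "opening": opening from 0.0 (shut) to 1.0 (fully open); "grasp_force": force on a finger pad.
Only numpy, scipy, OpenCV 4.12 (cv2) and the standard library are available. Lean on these libraries where they do the work, as an engineer would, in place of code of your own. Each camera call takes 0.05 s, during which the arm holds its last target. There are 200 camera calls.

### The job

The stoppered flask has been degassed: take it off vacuum. With a fingertip, push the lever of the pump line's valve round until that valve is fully shut, and only then push the lever of the vent valve (the one with the silencer) round until it is fully open. Do not grip the levers, leave the flask's own valve open as it is, leave the bottle, glassware and spatula standing around alone, and finish clear of everything.

Things in the scene. Friction and masses are not known exactly. Their poses are not given: they have to be found in the camera images.
- manifold: Vacuum manifold, fixed: grey base plate 90 x 420 mm with a square aluminium header bar 40 x 410 mm, top 80 mm high. Origin on the bench under the bar's centre line; x across the bar to the outlets, y along it; the bar spans y -130 to +280 mm. Ports at y +170, +40, -90 mm carry the three ball valves in changing order. Lever along its pipe = open, across = shut.
- gauge (a point): Centre of the glass of the round dial gauge, 64 mm across, that stands face up on the left end of the header bar, 115 mm above the bench; it reads the vacuum. Apart from it, the levers and stems (110 mm high, within 15 mm of the axis) and the flask with its tube, nothing on the manifold is higher than 86 mm.
- pump_valve: Valve of the pump line. Origin on the bench straight below its upright stem (the lever's turning axis); x along its pipe, away from the header bar; z up. Same yaw as the manifold, 55 mm beyond the bar's centre line, at any of the three ports. Outlet: steel tube 25 mm across with a clamped flange ring 46 mm across, then an elbow straight down into the bench 105 mm beyond the stem.
- pump_lever (a joint): Lever angle of the pump line valve. 0 = shut: lever across the pipe, along the valve's -y. Grows counter-clockwise seen from above to 1.571 = open: lever along the pipe, pointing to the valve's +x. Starts between partly and fully open (0.9 to 1.57). Solid stops at both ends; stiff (0.3 N m, so 5 N at 60 mm from the stem); stays where left.
- pump_lever_tip (a point): Centre of the end face of the pump line valve's lever, 98 mm from the stem axis, 115 mm above the bench. Lever: steel bar with a white sleeve 14 mm wide, 12 mm high (109 to 121 mm above the bench), from 28 to 98 mm from the stem axis. All three levers are alike.
- vent_valve: Vent valve. Origin on the bench straight below its upright stem (the lever's turning axis); x along its pipe, away from the header bar; z up. Same yaw as the manifold, 55 mm beyond the bar's centre line, at any of the three ports. Outlet: sintered-metal silencer, a ribbed plug 22 mm across ending 91 mm beyond the stem, open to the room.
- vent_lever (a joint): Lever angle of the vent valve. 0 = shut: lever across the pipe, along the valve's -y. Grows counter-clockwise seen from above to 1.571 = open: lever along the pipe, pointing to the valve's +x. Starts shut (0 to 0.06). Solid stops at both ends; stiff (0.3 N m, so 5 N at 60 mm from the stem); stays where left.
- vent_lever_tip (a point): Centre of the end face of the vent valve's lever, 98 mm from the stem axis, 115 mm above the bench. Lever: steel bar with a white sleeve 14 mm wide, 12 mm high (109 to 121 mm above the bench), from 28 to 98 mm from the stem axis. All three levers are alike.
- flask_valve: Valve of the flask's line, to be left open. Origin on the bench straight below its upright stem (the lever's turning axis); x along its pipe, away from the header bar; z up. Same yaw as the manifold, 55 mm beyond the bar's centre line, at any of the three ports. Outlet: 8 mm tube that rises 115 mm beyond the stem to the fixed, stoppered glass flask, 80 mm wide, 148 mm high, 210 mm beyond the stem.
- flask_lever (a joint): Lever angle of the flask valve. 0 = shut: lever across the pipe, along the valve's -y. Grows counter-clockwise seen from above to 1.571 = open: lever along the pipe, pointing to the valve's +x. Starts open (1.45 to 1.57) and must stay open. Solid stops at both ends; stiff (0.3 N m, so 5 N at 60 mm from the stem); stays where left.
- flask_lever_tip (a point): Centre of the end face of the flask valve's lever, 98 mm from the stem axis, 115 mm above the bench. Lever: steel bar with a white sleeve 14 mm wide, 12 mm high (109 to 121 mm above the bench), from 28 to 98 mm from the stem axis. All three levers are alike.
- reagent_bottle: Bystander, loose: white plastic bottle, 58 mm across, 130 mm high. Origin at the centre of its underside.
- beaker: Bystander, loose: empty glass beaker, 58 mm across, 70 mm high. Origin at the centre of its underside.
- glass_stopper: Bystander, loose: glass stopper standing on its narrow end, 26 mm across, 42 mm high. Origin at the centre of its underside.
- spatula: Bystander, loose: flat steel lab spatula 163 mm long along its x axis, up to 11 mm wide, 4 mm thick, lying on the bench on the robot's side of the manifold. Origin on its underside, near the middle.
Not all that is in view belongs to the job. Leave any purple or turquoise look-alike of the pump_valve alone.

How it is judged:
By the outcome, as a careful person would: the job done as asked, in the order asked, and still so for the second after the job is handed in, with the robot touching nothing.
It also fails if it takes over 51 s, if anything falls off the work surface, if the arm or the gripper's body presses on something with over 40 N, if the wrist force passes 120 N, or if a joint passes its speed limit or range.

## Working session

There is one attempt and no reset: what is moved stays moved. The work goes in short steps, Python scripts to look and compute and a shell command to move; the robot and the scene stay as the last step left them, time stands still between calls to the robot, and variables do not carry over. Pictures are saved under pics/ and viewed, at most 10 in all, crops included, and the job is handed in when it is done.

```bash
mkdir -p pics; ls
python3 - <<'E'
from bench import ctrl
import cv2,numpy as np
o=ctrl.get_obs();print(o['time_s'],o['eef_pos'],o['eef_rot'],o['opening'],ctrl.tip_reach)
for c in ("scene","top"):
    cv2.imwrite(f"pics/{c}0.png",ctrl.camera(c)[:,:,::-1])
    p=ctrl.camera_params(c);print(np.round(p['mtx'],1).tolist(),np.round(p['world_from_camera'],3).tolist())
    for n in ["pump_valve","vent_valve","flask_valve","gauge","pump_lever_tip","vent_lever_tip","flask_lever_tip","manifold","reagent_bottle","beaker","glass_stopper","spatula"]:
        try: print(c,n,[(round(d['point'][0]*640),round(d['point'][1]*400),round(d['confidence'],2)) for d in ctrl.boxes_of(c,n)][:4])
        except Exception as e: print(n,e)
print(ctrl.get_obs()['time_s'])
E
```

```text
pics
0.0 [0.23994562 0.52225801 0.40375922] [-3.88687108e-04  2.13751218e-01  9.76887700e-01 -8.28738401e-04] 1.001945283805289 0.1734
[[485.1, 0.0, 314.4], [0.0, 485.1, 202.8], [0.0, 0.0, 1.0]] [[0.343, 0.524, -0.779, 1.451], [0.939, -0.212, 0.271, -0.264], [-0.023, -0.825, -0.565, 0.827], [0.0, 0.0, 0.0, 1.0]]
scene pump_valve [(380, 157, 0.84), (361, 246, 0.8), (437, 189, 0.79), (451, 246, 0.6)]
scene vent_valve [(248, 241, 0.6)]
scene flask_valve [(316, 222, 0.68), (320, 287, 0.57), (230, 231, 0.22)]
scene gauge [(320, 224, 0.56), (305, 230, 0.35)]
scene pump_lever_tip [(414, 168, 0.71), (427, 218, 0.69), (361, 133, 0.64), (348, 220, 0.57)]
scene vent_lever_tip [(231, 229, 0.71)]
scene flask_lever_tip [(342, 276, 0.74)]
scene manifold []
scene reagent_bottle [(183, 257, 0.89), (350, 218, 0.72)]
scene beaker [(217, 290, 0.68), (349, 221, 0.31)]
scene glass_stopper [(218, 288, 0.63), (343, 272, 0.48), (304, 229, 0.2)]
scene spatula []
[[361.3, 0.0, 323.1], [0.0, 361.3, 202.5], [0.0, 0.0, 1.0]] [[-0.019, -0.998, 0.055, 0.405], [-1.0, 0.021, 0.024, 0.069], [-0.025, -0.055, -0.998, 1.007], [0.0, 0.0, 0.0, 1.0]]
top pump_valve [(229, 121, 0.97), (209, 302, 0.66), (190, 210, 0.6), (300, 155, 0.56)]
top vent_valve [(400, 182, 0.63)]
top flask_valve [(353, 117, 0.85), (401, 184, 0.25)]
top gauge [(331, 201, 0.89)]
top pump_lever_tip [(308, 157, 0.58), (190, 230, 0.57), (210, 332, 0.5), (232, 131, 0.49)]
top vent_lever_tip [(424, 186, 0.57)]
top flask_lever_tip [(439, 141, 0.58), (352, 163, 0.51), (306, 159, 0.5)]
top manifold [(331, 205, 0.92)]
top reagent_bottle [(462, 190, 0.72)]
top beaker [(439, 138, 0.63)]
top glass_stopper [(328, 127, 0.48)]
top spatula [(352, 233, 0.56)]
1.3
```

Run:
```python
import cv2
a=cv2.imread("pics/top0.png")[80:350,170:500];cv2.imwrite("pics/top0c.png",cv2.resize(a,None,fx=2.2,fy=2.2,interpolation=cv2.INTER_CUBIC))
```

```text
(no output)
```

View pics/top0c.png

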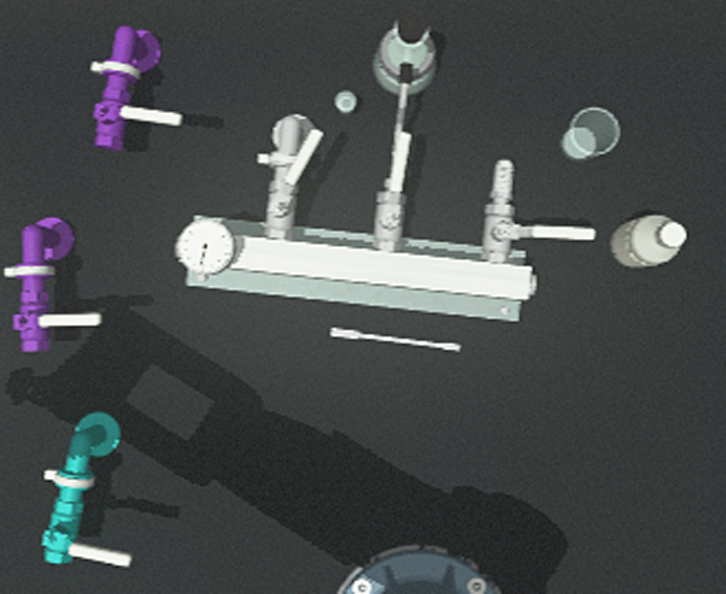

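View pics/scene0.png

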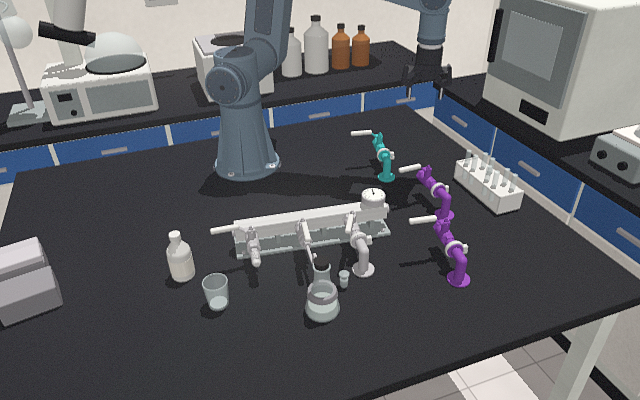

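The grey valve with the elbow at top-image pixel (298,174) is the pump valve, with its lever tip at (314,140). The look-alikes are two purple ones at (219,131) and (184,226), and a turquoise one at (198,328), which I'll leave alone. The flask valve is at (347,178). The vent, with the ribbed silencer, is at (397,185), and its lever points right to (440,186).

```bash
cat > h.py <<'E'
from bench import ctrl
import numpy as np
from scipy.spatial.transform import Rotation as R
def w(cam,px,z):
    p=ctrl.camera_params(cam);T=np.array(p['world_from_camera'])
    d=T[:3,:3]@np.linalg.solve(np.array(p['mtx']),[px[0],px[1],1]);o=T[:3,3]
    return (o+d*(z-o[2])/d[2])
def tool():
    o=ctrl.get_obs();q=o['eef_rot'];return np.array(o['eef_pos']),R.from_quat([q[1],q[2],q[3],q[0]])
def to_tool(pw):  # TCP target in world -> mm in tool axes
    p,r=tool();return np.round(1000*r.inv().apply(np.array(pw)-p),1)
E
python3 - <<'E'
from h import *
c=lambda x,y:(170+x/2.2,80+y/2.2)
S=np.array([w("top",c(*p),.11)[:2] for p in [(283,208),(390,215),(499,231)]])
T=np.array([w("top",c(*p),.12)[:2] for p in [(317,133),(403,135),(594,234)]])
g=w("top",c(205,248),.115)
M=np.array([[.055,.17],[.055,.04],[.055,-.09]])
a=S-S.mean(0);b=M-M.mean(0)
yaw=np.arctan2((b[:,0]*a[:,1]-b[:,1]*a[:,0]).sum(),(a*b).sum())
Rm=np.array([[np.cos(yaw),-np.sin(yaw)],[np.sin(yaw),np.cos(yaw)]])
t=S.mean(0)-Rm@M.mean(0)
print("S",S.round(3).tolist(),"T",T.round(3).tolist(),"yaw",yaw,"t",t,"res",(S-(M@Rm.T+t)).round(4).tolist(),"g in m",(g[:2]-t)@Rm)
for s,tt in zip(M@Rm.T+t,T):
    v=(tt-s)@Rm;print(s.round(3),np.hypot(*v),np.arctan2(v[0],-v[1]))
np.save("m.npy",[yaw,*t])
p,r=tool();print(r.as_matrix().round(3).tolist())
E
```

```text
S [[0.526, 0.15], [0.515, 0.029], [0.494, -0.094]] T [[0.609, 0.109], [0.604, 0.013], [0.488, -0.197]] yaw -0.12897891090361904 t [ 0.4521368  -0.00409145] res [[-0.0026, -0.0072], [0.0034, 0.0003], [-0.0008, 0.0069]] g in m [-0.00186097  0.24468641]
[0.529 0.157] 0.09358654843672798 1.1618593643870994
[0.512 0.029] 0.09375199503963635 1.52918798368658
[ 0.495 -0.1  ] 0.09656710332690596 0.052101964321457125
[[-0.909, 0.418, 0.0], [0.418, 0.909, -0.0], [-0.0, -0.0, -1.0]]
```

Run:
```python
import cv2
a=cv2.imread("pics/top0.png")[125:215,240:460];cv2.imwrite("pics/top0d.png",cv2.resize(a,None,fx=3.6,fy=3.6,interpolation=cv2.INTER_CUBIC))
```

```text
(no output)
```

View pics/top0d.png

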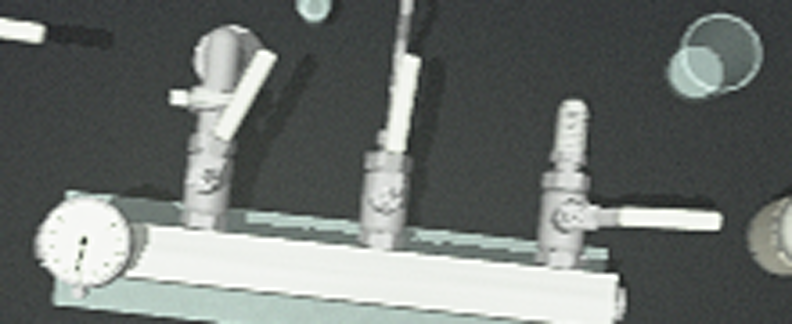

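Run:
```python
from h import *
c=lambda x,y:(240+x/3.6,125+y/3.6)
S=np.array([w("top",c(*p),.121)[:2] for p in [(206,171),(389,191.5),(580,215)]])
T=np.array([w("top",c(*p),.121)[:2] for p in [(268,53),(412,56),(721,222)]])
b0,b1=[w("top",c(*p),.08)[:2] for p in [(135,256),(615,300)]]
e=b0-b1; print("bar yaw",np.arctan2(-e[0],e[1]))
M=np.array([[.055,.17],[.055,.04],[.055,-.09]])
a=S-S.mean(0);b=M-M.mean(0)
yaw=np.arctan2((b[:,0]*a[:,1]-b[:,1]*a[:,0]).sum(),(a*b).sum())
Rm=np.array([[np.cos(yaw),-np.sin(yaw)],[np.sin(yaw),np.cos(yaw)]])
t=S.mean(0)-Rm@M.mean(0)
print("yaw",yaw,"t",t,"res",(S-(M@Rm.T+t)).round(4).tolist())
for s,tt in zip(M@Rm.T+t,T):
    v=(tt-s)@Rm;print(s.round(3),np.hypot(*v),np.arctan2(v[0],-v[1]))
np.save("m.npy",[yaw,*t])
def tgt(mx,my,z,yaw_=yaw): # manifold xy -> world TCP
    return [*(Rm@[mx,my]+t),z+ctrl.tip_reach]
p,r=tool()
# desired: tool y = manifold y, x = -manifold x
D=np.column_stack([np.append(-Rm[:,0],0),np.append(Rm[:,1],0),[0,0,-1]])
print("turn",(r.inv()*R.from_matrix(D)).as_rotvec())
print("above",to_tool(tgt(.055+.075,.17+.012,.14)))
```

```text
bar yaw -0.1123223793384978
yaw -0.14019180350722774 t [ 0.45194011 -0.00591323] res [[-0.0005, -0.0021], [0.0007, 0.0014], [-0.0001, 0.0007]]
[0.53  0.155] 0.09269087550645705 1.1889878518944101
[0.512 0.026] 0.09538777880227958 1.5368600140069393
[ 0.494 -0.103] 0.094589507853195 0.06625057539675985
turn [-1.87007753e-05  1.79531157e-05 -2.90537884e-01]
above [-485.5 -180.1   91.3]
```

```bash
python3 -m pendant '[[[0,-40,-15,0,0,0,-0.1],[0,-80,-30,0,0,0,-0.2],[0,-118,-44,0,0,0,-0.29],[0,-156,-58,0,0,0,-0.29],[0,-194,-72,0,0,0,-0.29]]]'
cat >> h.py <<'E'
yaw,tx,ty=np.load("m.npy");Rm=np.array([[np.cos(yaw),-np.sin(yaw)],[np.sin(yaw),np.cos(yaw)]])
def tgt(mx,my,z): return [*(Rm@[mx,my]+[tx,ty]),z+ctrl.tip_reach]
D=np.column_stack([np.append(-Rm[:,0],0),np.append(Rm[:,1],0),[0,0,-1]])
def turn(): return (tool()[1].inv()*R.from_matrix(D)).as_rotvec().round(3)
E
python3 -c "
from h import *
print(turn(),to_tool(tgt(.13,.182,.14)))"
```

```text
time_s: 1.72
eef_pos: [0.3873, 0.3746, 0.4049]
eef_rot: [0.0, 0.07, 0.998, 0.0]
wrist_force: [0.4, 0.1, 0.9]
opening: 0.299
grasp_force: 0.0
[0. 0. 0.] [-247.1 -185.8   91.6]
```

```bash
python3 -m pendant '[[[0,-32,-24,0,0,0,0],[0,-64,-48,0,0,0,0],[0,-96,-72,10,0,0,0],[0,-126,-95,25,0,0,0],[0,-156,-118,40,0,0,0]]]' && python3 -m pendant '[[[0,-30,-22,10,0,0,0],[0,-60,-44,20,0,0,0],[0,-91,-68,36,0,0,0],[0,-91,-68,51,0,0,0],[0,-91,-68,51,0,0,0]]]'
python3 - <<'E'
from h import *
import cv2
print(turn(),to_tool(tgt(.13,.182,.1)))
cv2.imwrite("pics/w1.png",ctrl.camera("wrist")[:,:,::-1]);cv2.imwrite("pics/t1.png",cv2.resize(ctrl.camera("top")[100:250,220:470,::-1],None,fx=3,fy=3))
E
```

```text
time_s: 2.13
eef_pos: [0.5256, 0.2357, 0.365]
eef_rot: [0.001, 0.07, 0.998, 0.0]
wrist_force: [0.5, 1.3, 0.5]
opening: -0.002
grasp_force: 0.0
time_s: 2.55
eef_pos: [0.6049, 0.155, 0.3099]
eef_rot: [-0.003, 0.072, 0.997, -0.0]
wrist_force: [-1.4, 0.0, -0.2]
opening: -0.002
grasp_force: 0.0
[-0.001 -0.006 -0.004] [-1.3  1.4 36.5]
```

View pics/w1.png

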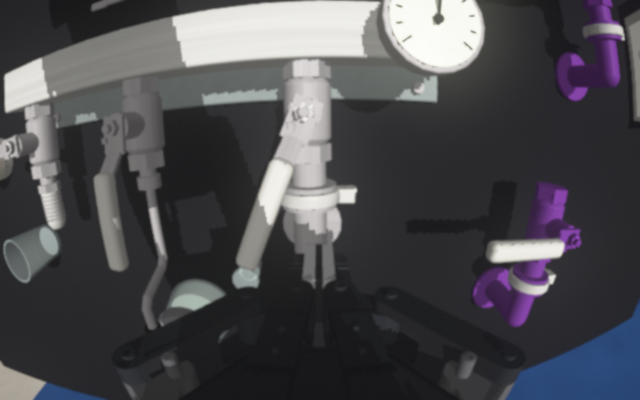

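The wrist view shows the closed fingers at about (320,270). The pump lever's sleeve runs from (290,150) to (248,260), on the flask side of the fingers, so the path down is clear. I'll descend and push.

```bash
python3 -m pendant '[[[0,-1,1,18,0,0,0],[0,-1,1,36,0,0,0],[0,-1,1,36,0,0,0]]]' && python3 -m pendant '[[[0,4,-9,0,0,0,0],[0,7,-17,0,0,0,0],[0,11,-27,0,0,0,0],[0,15,-37,0,0,0,0],[0,20,-45,0,0,0,0]]]' && python3 -m pendant '[[[0,5,-8,0,0,0,0],[0,12,-14,0,0,0,0],[0,19,-19,0,0,0,0],[0,25,-22,0,0,0,0],[0,31,-25,0,0,0,0]]]'
python3 -c "
from h import *
print(turn(),to_tool(tgt(.055+.016,.17-.06,.1)))"
```

```text
time_s: 2.9
eef_pos: [0.6041, 0.1594, 0.2757]
eef_rot: [-0.002, 0.069, 0.998, -0.0]
wrist_force: [-1.5, -0.1, 0.1]
opening: -0.003
grasp_force: 0.0
time_s: 3.32
eef_pos: [0.5797, 0.1165, 0.2796]
eef_rot: [0.002, 0.07, 0.998, 0.001]
wrist_force: [2.9, 6.7, -0.6]
opening: 0.0
grasp_force: 2.9
time_s: 3.73
eef_pos: [0.5462, 0.0957, 0.2801]
eef_rot: [0.003, 0.071, 0.997, 0.001]
wrist_force: [5.9, 3.7, -1.8]
opening: -0.004
grasp_force: 2.8
[ 0.002  0.007 -0.001] [ 8.2 -3.8  6.6]
```

```bash
python3 -m pendant '[[[0,4,-2,4,0,0,0],[0,7,-3,6,0,0,0],[0,10,-4,6,0,0,0],[0,13,-4,6,0,0,0],[0,13,-4,6,0,0,0]]]'
python3 -c "
from h import *
print(turn(),to_tool(tgt(.055+.018,.17-.06,.1)))"
```

```text
time_s: 4.15
eef_pos: [0.5357, 0.0929, 0.2745]
eef_rot: [0.008, 0.071, 0.997, 0.0]
wrist_force: [21.3, -0.5, -9.9]
opening: -0.002
grasp_force: 10.5
[ 0.002  0.017 -0.002] [-3.8  0.5  1.2]
```

```bash
python3 -m pendant '[[[0,3,0,0,0,0,0],[0,3,0,0,0,0,0]]]' && python3 -m pendant '[[[0,-10,3,0,0,0,0],[0,-20,5,0,0,0,0],[0,-20,5,-30,0,0,0],[0,-20,5,-60,0,0,0],[0,-20,5,-60,0,0,0]]]'
python3 - <<'E'
from h import *
import cv2
print(turn(),to_tool(tgt(.055-.040,-.09-.06,.16)))
cv2.imwrite("pics/w2.png",ctrl.camera("wrist")[:,:,::-1])
E
```

```text
time_s: 4.32
eef_pos: [0.5345, 0.093, 0.2749]
eef_rot: [0.011, 0.071, 0.997, 0.0]
wrist_force: [31.9, -1.1, -18.9]
opening: 0.002
grasp_force: 15.5
time_s: 4.73
eef_pos: [0.5514, 0.096, 0.3381]
eef_rot: [0.004, 0.07, 0.998, 0.0]
wrist_force: [1.0, 0.5, 0.3]
opening: 0.0
grasp_force: 0.0
[ 0.001  0.009 -0.001] [  69.1 -264.8    3.9]
```

View pics/w2.png

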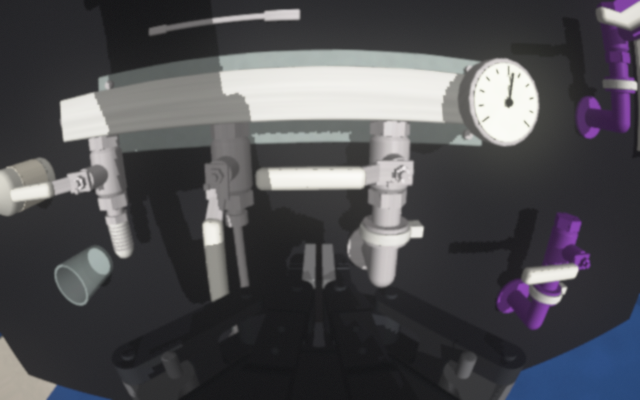

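The pump lever at (258–365,178) now lies square across its pipe against the stop, so that valve is shut. Next I'll move above the robot side of the vent lever, at (15–70,190).

```bash
python3 -m pendant '[[[0,10,-38,0,0,0,0],[0,20,-77,0,0,0,0],[0,30,-115,0,0,0,0],[0,40,-154,0,0,0,0],[0,50,-192,0,0,0,0]]]' && python3 -m pendant '[[[0,10,-37,0,0,0,0],[0,19,-73,0,0,0,0],[0,19,-73,20,0,0,0],[0,19,-73,20,0,0,0]]]'
python3 - <<'E'
from h import *
import cv2
print(turn(),to_tool(tgt(.055-.040,-.09-.06,.1)))
cv2.imwrite("pics/w3.png",ctrl.camera("wrist")[:,:,::-1])
E
```

```text
time_s: 5.2
eef_pos: [0.4714, -0.0879, 0.3311]
eef_rot: [-0.001, 0.07, 0.998, 0.0]
wrist_force: [1.1, -0.4, 0.2]
opening: -0.006
grasp_force: 0.0
time_s: 5.53
eef_pos: [0.4418, -0.1575, 0.3089]
eef_rot: [-0.002, 0.073, 0.997, 0.001]
wrist_force: [-0.7, 1.4, -0.6]
opening: -0.001
grasp_force: 0.0
[ 0.002 -0.005 -0.005] [-4.1  1.5 35.5]
```

View pics/w3.png

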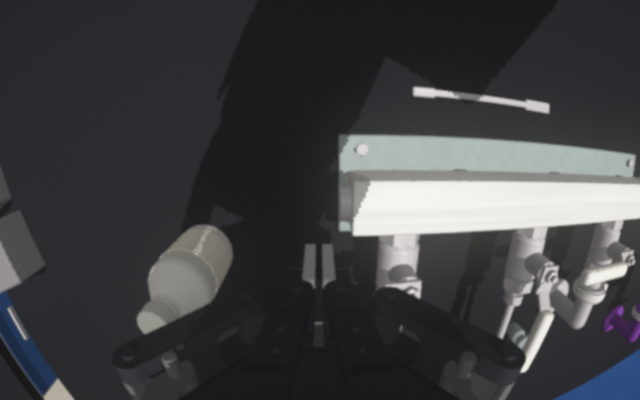

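The vent lever is hidden under the hand here. The bottle at (190,280) is left of the fingers at (318,265), with room to spare. I'll descend beside the lever and push it away from the bar.

```bash
python3 -m pendant '[[[0,-4,1,18,0,0,0],[0,-4,1,36,0,0,0],[0,-4,1,36,0,0,0]]]' && python3 -m pendant '[[[0,-12,0,0,0,0,0],[0,-22,-1,0,0,0,0],[0,-32,-3,1,0,0,0],[0,-40,-4,2,0,0,0],[0,-48,-4,2,0,0,0]]]' && python3 -m pendant '[[[0,-8,2,1,0,0,0],[0,-16,5,2,0,0,0],[0,-23,7,2,0,0,0],[0,-29,11,2,0,0,0],[0,-35,16,2,0,0,0]]]'
python3 -c "
from h import *
print(turn(),to_tool(tgt(.055+.043,-.09-.048,.1)))"
```

```text
time_s: 5.83
eef_pos: [0.4472, -0.154, 0.2731]
eef_rot: [-0.003, 0.069, 0.998, 0.002]
wrist_force: [0.3, 0.3, 0.1]
opening: 0.001
grasp_force: 0.0
time_s: 6.25
eef_pos: [0.4951, -0.1658, 0.2736]
eef_rot: [-0.002, 0.07, 0.998, 0.001]
wrist_force: [-7.4, 3.2, 2.2]
opening: 0.0
grasp_force: 3.3
time_s: 6.67
eef_pos: [0.5318, -0.1554, 0.2715]
eef_rot: [-0.003, 0.07, 0.998, -0.0]
wrist_force: [-8.2, -1.7, 1.6]
opening: 0.001
grasp_force: 3.3
[-0.    -0.005  0.001] [ 1.9 -1.2 -1.9]
```

```bash
python3 -m pendant '[[[0,-3,4,0,0,0,0],[0,-7,9,0,0,0,0],[0,-11,16,-1,0,0,0],[0,-14,22,-1,0,0,0],[0,-15,26,-1,0,0,0]]]' && python3 -m pendant '[[[0,0,3,0,0,0,0],[0,0,6,0,0,0,0],[0,0,9,0,0,0,0],[0,0,9,0,0,0,0]]]'
python3 -c "
from h import *
print(turn(),to_tool(tgt(.055+.060,-.09-.0215,.1)))"
```

```text
time_s: 7.08
eef_pos: [0.5508, -0.1319, 0.2729]
eef_rot: [-0.001, 0.07, 0.998, -0.001]
wrist_force: [-3.6, -4.5, -1.3]
opening: 0.001
grasp_force: 2.6
time_s: 7.42
eef_pos: [0.5519, -0.1262, 0.2731]
eef_rot: [-0.001, 0.07, 0.998, -0.005]
wrist_force: [-5.0, -21.4, -5.0]
opening: 0.001
grasp_force: 10.7
[-0.009 -0.001  0.001] [ 0.8 -6.3 -0.2]
```

```bash
python3 -m pendant '[[[0,0,4,0,0,0,0],[0,0,4,0,0,0,0]]]' && python3 -m pendant '[[[0,0,-12,0,0,0,0],[0,0,-30,0,0,0,0],[0,0,-30,-30,0,0,0],[0,0,-30,-65,0,0,0],[0,0,-30,-100,0,0,0]]]' && python3 -m pendant '[[[0,40,-5,-20,0,0,0],[0,80,-10,-40,0,0,0],[0,120,-15,-40,0,0,0],[0,160,-20,-40,0,0,0],[0,160,-20,-40,0,0,0]]]'
python3 - <<'E'
from h import *
import cv2
cv2.imwrite("pics/t4.png",cv2.resize(ctrl.camera("top")[110:250,240:480,::-1],None,fx=3.3,fy=3.3,interpolation=cv2.INTER_CUBIC))
cv2.imwrite("pics/w4.png",ctrl.camera("wrist")[:,:,::-1])
E
```

```text
time_s: 7.58
eef_pos: [0.5521, -0.125, 0.2732]
eef_rot: [-0.001, 0.07, 0.998, -0.007]
wrist_force: [-8.5, -35.1, -8.1]
opening: 0.001
grasp_force: 17.7
time_s: 8.0
eef_pos: [0.5484, -0.1488, 0.3739]
eef_rot: [-0.001, 0.07, 0.998, 0.0]
wrist_force: [1.3, -0.5, 0.7]
opening: 0.006
grasp_force: 0.0
time_s: 8.42
eef_pos: [0.3828, -0.1445, 0.4129]
eef_rot: [-0.001, 0.07, 0.998, -0.0]
wrist_force: [0.6, -1.0, -0.7]
opening: 0.001
grasp_force: 0.0
```

View pics/t4.png

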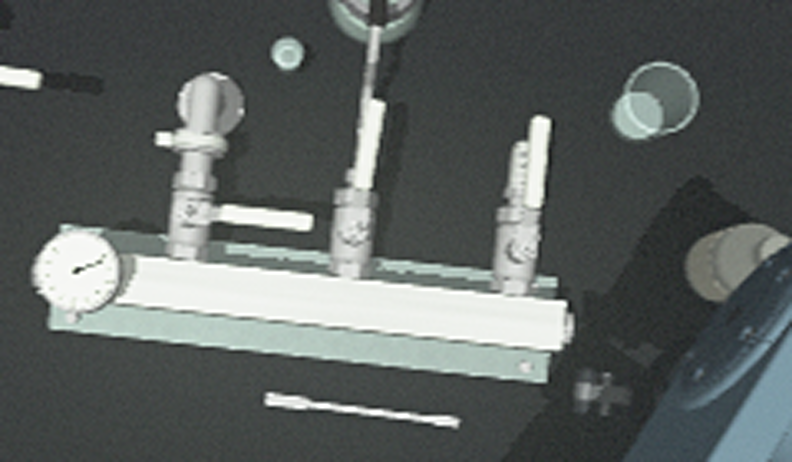

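View pics/w4.png

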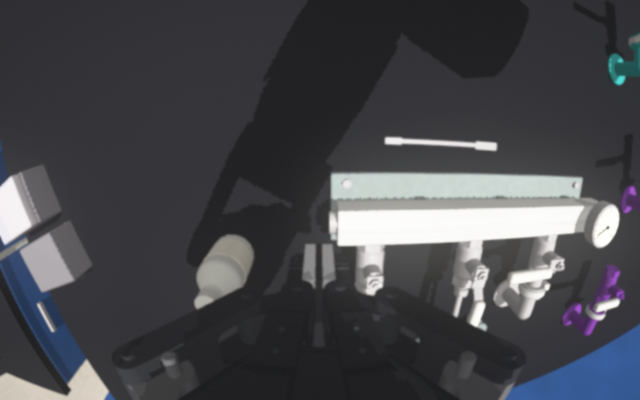

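The top view shows the pump lever across its pipe at (216–312,217), the flask lever still along its pipe and the vent lever along its pipe at (537,120–205). The gauge needle has moved, everything else is still in place and the arm is clear.

```bash
python3 -c "
from bench import ctrl
print(ctrl.hand_in())"
```

```text
the job is handed in; nothing more can be done
None
```

The pump valve was pushed shut to its stop, then the vent valve pushed fully open to its stop. The flask valve and bystanders were left alone, the arm is clear of everything, and the job was handed in at about 8.5 s.

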